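# Reset a contour gauge and lock it

### The job

The contour gauge held upright in the bench vise still shows the profile of the last moulding. Run the fingertips along its row of leaves, gently pressing them down until every leaf is flush with the top edge of the orange frame, then press the black lock lever at the end of the gauge down flat so that the leaves stay home. Only touch and press: grip or lift nothing, pull no leaf up, and leave the things round the vise where they are.

Things in the scene. Friction and masses are not known exactly. Their poses are not given: they have to be found in the camera images.
- vise: Blue bench vise, fixed in the shallow white tray on the table, with a contour gauge (the orange and grey tool for copying profiles) clamped upright in its jaws; the jaws are 96 mm wide and 92 mm high, the vise and screw reach from x = -108 mm to x = +75 mm. Origin: on the tray floor (3 mm above the table) below the middle of the gauge's row. Axes: z up; y along the row of leaves, x across it; the screw handle is on the -x side. The gauge is part of it.
- gauge_row (a point): Middle of the gauge's row of leaves, level with the top edge of the orange frame, 113 mm above the table; this edge is the height at which the leaves are flush. The frame is 18 mm thick (x) and its top edge reaches from y = -66 mm to y = +72 mm; it is rigid and stops the fingertips once the leaves are flush. The row of 14 grey leaves, each 8.5 mm wide (y) and 8 mm thick (x) with a rounded slippery tip, fills y = -60 to +60 mm. Axes as the vise's: y along the row, z up.
- lock_pad (a point): Middle of the thumb pad (15 x 13 mm) on the free end of the black lock lever at the -y end of the gauge. With the lever flat (locked) this point lies at y = -73.5 mm, 6 mm higher than the frame's top edge; open, the lever stands up, leaning towards the row, and the pad is up to about 18 mm higher and 15 mm further from the row (it moves on an arc about the hinge; the surest push follows that arc).
- gauge_lock (a joint): Lock lever, rad: 0 = lying flat, locked; it starts open, standing up at 0.5 to 0.8. It hinges at y = -102 mm about the vise's x axis, 2 mm below the frame's top edge, is 34 mm long, and stays where it is left; about 1.5 N down on the pad moves it.
- leaf_01 (a joint): Leaf 1 of 14, counted from the lock end, at y = -55.2 mm from the row's middle. Value: how far its tip stands above the frame's top edge, m; 0 = flush (a stop); starts between 0.004 and 0.023. It slides down under about 0.6 N and stays where it is left.
- leaf_02 (a joint): Leaf 2 of 14, counted from the lock end, at y = -46.8 mm from the row's middle. Value: how far its tip stands above the frame's top edge, m; 0 = flush (a stop); starts between 0.004 and 0.023. It slides down under about 0.6 N and stays where it is left.
- leaf_03 (a joint): Leaf 3 of 14, counted from the lock end, at y = -38.2 mm from the row's middle. Value: how far its tip stands above the frame's top edge, m; 0 = flush (a stop); starts between 0.004 and 0.023. It slides down under about 0.6 N and stays where it is left.
- leaf_04 (a joint): Leaf 4 of 14, counted from the lock end, at y = -29.8 mm from the row's middle. Value: how far its tip stands above the frame's top edge, m; 0 = flush (a stop); starts between 0.004 and 0.023. It slides down under about 0.6 N and stays where it is left.
- leaf_05 (a joint): Leaf 5 of 14, counted from the lock end, at y = -21.2 mm from the row's middle. Value: how far its tip stands above the frame's top edge, m; 0 = flush (a stop); starts between 0.004 and 0.023. It slides down under about 0.6 N and stays where it is left.
- leaf_06 (a joint): Leaf 6 of 14, counted from the lock end, at y = -12.8 mm from the row's middle. Value: how far its tip stands above the frame's top edge, m; 0 = flush (a stop); starts between 0.004 and 0.023. It slides down under about 0.6 N and stays where it is left.
- leaf_07 (a joint): Leaf 7 of 14, counted from the lock end, at y = -4.2 mm from the row's middle. Value: how far its tip stands above the frame's top edge, m; 0 = flush (a stop); starts between 0.004 and 0.023. It slides down under about 0.6 N and stays where it is left.
- leaf_08 (a joint): Leaf 8 of 14, counted from the lock end, at y = +4.2 mm from the row's middle. Value: how far its tip stands above the frame's top edge, m; 0 = flush (a stop); starts between 0.004 and 0.023. It slides down under about 0.6 N and stays where it is left.
- leaf_09 (a joint): Leaf 9 of 14, counted from the lock end, at y = +12.8 mm from the row's middle. Value: how far its tip stands above the frame's top edge, m; 0 = flush (a stop); starts between 0.004 and 0.023. It slides down under about 0.6 N and stays where it is left.
- leaf_10 (a joint): Leaf 10 of 14, counted from the lock end, at y = +21.2 mm from the row's middle. Value: how far its tip stands above the frame's top edge, m; 0 = flush (a stop); starts between 0.004 and 0.023. It slides down under about 0.6 N and stays where it is left.
- leaf_11 (a joint): Leaf 11 of 14, counted from the lock end, at y = +29.8 mm from the row's middle. Value: how far its tip stands above the frame's top edge, m; 0 = flush (a stop); starts between 0.004 and 0.023. It slides down under about 0.6 N and stays where it is left.
- leaf_12 (a joint): Leaf 12 of 14, counted from the lock end, at y = +38.2 mm from the row's middle. Value: how far its tip stands above the frame's top edge, m; 0 = flush (a stop); starts between 0.004 and 0.023. It slides down under about 0.6 N and stays where it is left.
- leaf_13 (a joint): Leaf 13 of 14, counted from the lock end, at y = +46.8 mm from the row's middle. Value: how far its tip stands above the frame's top edge, m; 0 = flush (a stop); starts between 0.004 and 0.023. It slides down under about 0.6 N and stays where it is left.
- leaf_14 (a joint): Leaf 14 of 14, counted from the lock end, at y = +55.2 mm from the row's middle. Value: how far its tip stands above the frame's top edge, m; 0 = flush (a stop); starts between 0.004 and 0.023. It slides down under about 0.6 N and stays where it is left.
- jar: Bystander, loose: cream jar with a black cap, 43 mm across, 66 mm high. Origin at the centre of its underside.
- pencil: Bystander, loose: green pencil, 123 mm long, 7 mm thick. Origin at the centre of its underside.
- tape_measure: Bystander, loose: yellow tape measure, 66x74x36 mm. Origin at the centre of its underside.
- caliper: Bystander, loose: grey calliper with a black body, 214 mm long. Origin at the centre of its underside.
- pliers: Bystander, loose: red-handled pliers, 187 mm long. Origin at the centre of its underside.
- moulding: Bystander, loose: short offcut of pale wooden moulding, 92x130x26 mm. Origin at the centre of its underside.

How it is judged:
By the outcome, as a careful person would: the job done as asked, in the order asked, and still so for the second after the job is handed in, with the robot touching nothing.
It also fails if it takes over 64 s, if anything falls off the work surface, if the arm or the gripper's body presses on something with over 40 N, if the wrist force passes 120 N, or if a joint passes its speed limit or range.

### The arm

A 6-joint arm with a two-finger parallel gripper is mounted at the origin on the work surface; the furniture and walls round the work are solid. World frame = base frame: x ahead of the robot, y to its left, z up, the work surface at z = 0. Lengths are in m, angles in rad, forces in N, time in s.
With the tool pointing down it reaches from about 0.35 to 0.85 m from the base axis. Payload 8.1 kg.
Tool frame: the origin (TCP) lies on the centre line of the jaws, within the pads' length; the fingertips stand 22 mm ahead of it and the grasp point (between the pads) lies 3 mm ahead of it; z points along the fingers, x is the direction in which the jaws open and shut, and the axes are right-handed (so a half turn about z gives the same grasp; the last joint's range is limited). The gripper opens to 93 mm and grips with 3 to 60 N. Pads are 15 mm wide; open, the fingers measure 128 mm over their backs; the gripper's body (75 mm by 188 mm) begins 65 mm behind the grasp point.
Start: joints at [-1.261, 0.13, 1.488, -0, 1.523, -0.085], TCP at [0.231, -0.554, 0.241] pointing down, gripper open.
Joint ranges: [-2.96, 2.96], [-0.89, 2.26], [0.02, 2.5], [-1.34, 4.48], [0, 2.73], [-2.66, 2.66]. Speed limits (rad/s): [2.39, 2.39, 2.79, 3.14, 3.14, 3.14].

### API

Orientations are given as a 3x3 rotation matrix whose columns are the frame's x, y, z axes.
In Python, from bench import r gives the robot as it stands. The module is installed in compiled form; this text tells all that it offers.
- The arm moves only by the tool move_arm, never from a script. Its argument "steps" is one flat list of numbers, 7 for each row, row after row: the shift along the tool's x, y, z in cm, then the turn, a rotation vector about the tool's x, y, z in degrees, then the opening in per cent of the stroke, from 0 (shut) to 100 (fully open). In form: [tx, ty, tz, rx, ry, rz, claw, tx, ty, tz, rx, ry, rz, claw, ...]. A call has 1 to 20 rows; each row shifts and turns the pose as measured when the row begins, along the tool's axes as they then stand; what a row does not reach is not made up. A row lasts 1/8 s, in which the tool goes at most 62.5 mm and 10.7 degrees, less where a joint would pass 70% of its speed; a pose out of reach is approached as far as the arm can. A call with a gripper value outside its range is refused whole. The fingers move at their own pace and stop on an object; "squeeze" is the grip in N (left out, the last holds). Time passes only in rows, so rows that do not move let the fingers close. It gives the time, the measured TCP pose, the force and the opening at its end, in the units of the state.
- r.observe(): the state, without advancing time (a new reading comes with each control period).
- r.snapshot(name): name is "scene" or "top" or "wrist"; returns a dict with "image" (384x512x3 uint8, red, green, blue), "z_map" (384x512 float32, m along the optical axis (not along the pixel's ray), 0 where there is no reading), "fx", "fy", "cx", "cy" (pixels), "T" (4x4, takes a point from camera to world coordinates); the wrist camera has in their place "mount" (4x4, takes a point from camera to tool coordinates, whose origin is the TCP and whose axes are the tool frame's). Camera axes: x right, y down, z forward; pixel columns grow to the right and rows downward; lengths in m; the calibration is good to about 2 mm. The wrist camera is an equidistant fisheye: a pixel r from the principal point sees the ray r / f radians off the axis. A picture is of the moment at which its call begins: read the wrist's pose just before it.
- r.hand_in(): hands the job in, once; it reports no verdict.
Trained networks look in the newest picture that a camera, given by its name, has taken for a name from the list of things; names that differ only in an ending like _2 or _b are one class to them, and where a whole thing is asked for, a point or a joint stands for the part that bears it (a point fixed in the world has none). Each returns a list of dicts, best first, with "score" (0 to 1); they miss things now and then, are a little off and sometimes report something else, mostly with a low value. They report only what shows in the picture. A call takes as long as a camera call.
- r.boxes_of(camera, name): "at" ([x, y, z] in m, in world coordinates, good to about 4 mm: the middle of the surface that is visible of it).
- r.silhouettes(camera, name): "pixels" (384x512 bool, what is visible of it).
The state is a dict: "time": time; "q": joint angles; "qd": joint speeds; "effort": joint torques, N m; "position": TCP position; "tcp_rot": TCP orientation; "force": force on the tool from outside, world axes, zero at the start; "wrist_torque": the same for the moment, N m; "gripper_width": finger opening in m.
Only numpy, scipy, OpenCV 4.12 (cv2) and the standard library are available. Lean on these libraries where they do the work, as an engineer would, in place of code of your own. Each camera call takes 0.05 s, during which the arm holds its last target.

## Working session

There is one attempt and no reset: what is moved stays moved. The work goes in short steps, Python scripts to look and compute and a tool call to move; the robot and the scene stay as the last step left them, time stands still between calls to the robot, and variables do not carry over. Pictures are saved under pics/ and viewed, and the job is handed in when it is done.

Besides the shell and the picture viewer there is one more tool, called after ">>>" as name(argument=value, ...) on one line, values as JSON. move_arm: Moves the arm, as the interface text tells. Its arguments: {"type":"object","properties":{"steps":{"type":"array","items":{"type":"number"}},"squeeze":{"type":"number"}},"required":["steps"]}

```bash
mkdir -p pics; python3 - <<'E'
from bench import r
import cv2,numpy as np
print(r.observe())
for n in ("scene","top"):
    s=r.snapshot(n); cv2.imwrite(f"pics/{n}0.png",cv2.cvtColor(s["image"],cv2.COLOR_RGB2BGR))
    print(n,s["fx"],s["cx"],s["cy"],s["T"].round(4).tolist())
    for k in ("vise","gauge_row","lock_pad","leaf_01","leaf_14","jar","moulding","tape_measure","caliper","pliers","pencil"):
        try: print(k,[(np.round(b["at"],4).tolist(),round(b["score"],2)) for b in r.boxes_of(n,k)[:3]])
        except Exception as e: print(k,e)
E
```

```text
{'time': 0.0, 'q': array([-1.26140830e+00,  1.31132797e-01,  1.48927477e+00, -6.39640813e-06,
        1.52297003e+00, -8.54002310e-02]), 'qd': array([ 0.00042392, -0.00035224,  0.00148023,  0.00037959, -0.00097226,
        0.00102746]), 'effort': array([-2.30704300e-04, -5.59832132e+01, -4.91760314e+01,  7.68470066e-02,
        3.55387141e-02, -1.65400870e-04]), 'position': array([ 0.23062792, -0.55334449,  0.23960682]), 'tcp_rot': array([[ 3.84612545e-01, -9.23077943e-01, -5.49559037e-04],
       [-9.23076392e-01, -3.84612910e-01,  1.69825305e-03],
       [-1.77898744e-03, -1.45884455e-04, -9.99998407e-01]]), 'force': array([-0.26893247, -0.17796408,  0.4241723 ]), 'wrist_torque': array([ 0.02619345, -0.00361372, -0.0125241 ]), 'gripper_width': 0.09314329792190543}
scene 474.19713609729087 259.2389150536576 182.43712375627615 [[-0.7166, -0.3729, 0.5894, -0.2064], [-0.6973, 0.4031, -0.5927, 0.8102], [-0.0166, -0.8357, -0.5489, 0.8163], [0.0, 0.0, 0.0, 1.0]]
vise []
gauge_row [([0.6255, 0.0668, 0.107], 0.56), ([0.5121, -0.3059, 0.0106], 0.21)]
lock_pad [([0.6208, -0.0171, 0.1292], 0.3
[... 172 characters left out ...]
ape_measure [([0.3946, -0.074, 0.0312], 0.59)]
caliper [([0.3849, 0.1062, 0.0053], 0.6)]
pliers [([0.5147, -0.3102, 0.0153], 0.78)]
pencil [([0.5135, -0.304, 0.0153], 0.35)]
top 415.74868585458483 254.55323773129615 194.59345869434384 [[0.0223, -0.9809, 0.193, 0.3593], [-0.9994, -0.0269, -0.0213, 0.0182], [0.026, -0.1924, -0.981, 1.2677], [0.0, 0.0, 0.0, 1.0]]
vise [([0.619, 0.0631, 0.094], 0.6)]
gauge_row [([0.6311, 0.046, 0.1152], 0.66)]
lock_pad []
leaf_01 []
leaf_14 []
jar [([0.7639, 0.117, 0.0727], 0.8)]
moulding [([0.5855, 0.3029, 0.0155], 0.9)]
tape_measure [([0.402, -0.0886, 0.0408], 0.86)]
caliper [([0.386, 0.0995, 0.0068], 0.59)]
pliers [([0.5195, -0.3142, 0.0086], 0.92)]
pencil []
```

View pics/scene0.png

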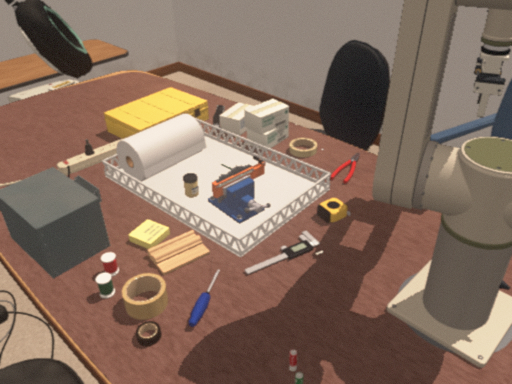

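View pics/top0.png

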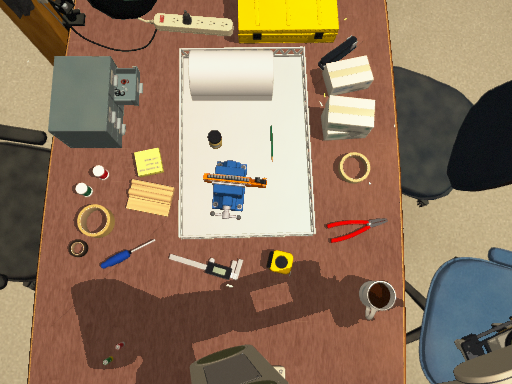

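The scene camera shows the vise and the orange gauge at about (240,185). In the top view the gauge spans about (205–267, 180), with the tape measure and caliper well clear. I'll zoom in and fit the frame.

```bash
cat > h.py <<'E'
from bench import r
import cv2,numpy as np
def cloud(s):
    z=s["z_map"]; v,u=np.mgrid[0:384,0:512]
    P=np.stack([(u-s["cx"])/s["fx"]*z,(v-s["cy"])/s["fy"]*z,z],-1)
    return P@s["T"][:3,:3].T+s["T"][:3,3]
def crop(im,u0,v0,w,h,k,name): cv2.imwrite(name,cv2.cvtColor(cv2.resize(im[v0:v0+h,u0:u0+w],None,fx=k,fy=k,interpolation=cv2.INTER_CUBIC),cv2.COLOR_RGB2BGR))
E
python3 - <<'E'
from h import *
for n,b in (("scene",(195,145,90,80,8)),("top",(190,145,90,80,8))):
    s=r.snapshot(n); im=s["image"]; crop(im,*b,f"pics/{n}c0.png")
    P=cloud(s); hsv=cv2.cvtColor(im,cv2.COLOR_RGB2HSV)
    roi=np.zeros((384,512),bool); roi[b[1]:b[1]+b[3],b[0]:b[0]+b[2]]=1
    o=roi&(hsv[...,0]<16)&(hsv[...,1]>150)&(hsv[...,2]>90)&(P[...,2]>0.06)
    Q=P[o]; print(n,o.sum(),Q.min(0),Q.max(0))
    t=Q[Q[:,2]>np.percentile(Q[:,2],40)]
    c=t[:,:2].mean(0); d=np.linalg.svd(t[:,:2]-c)[2][0]; d*=np.sign(d[1]); a=(t[:,:2]-c)@d
    print(c,d,np.degrees(np.arctan2(-d[0],d[1])),a.min(),a.max(),np.percentile(t[:,2],[5,50,95]))
    bl=roi&(hsv[...,2]<60)&(P[...,2]>0.08); 
    print("black",bl.sum(),P[bl].round(3)[:40].tolist())
E
```

```text
scene 119 [-0.20643282 -0.03138643  0.07614983] [0.64037023 0.81022781 0.81633423]
[0.61368962 0.08256664] [-0.69987973  0.71426071] 44.417355753457784 -0.08138289806564884 1.0937268517080942 [0.10819743 0.11326391 0.11642341]
black 0 []
top 190 [ 0.61332046 -0.03931009  0.06729799] [0.6456815  0.14151809 0.13084008]
[0.62933268 0.05310009] [0.08108955 0.99670682] -4.651195982385009 -0.09213278355589158 0.08889379208701453 [0.10646138 0.11332183 0.11970926]
black 42 [[0.633, 0.121, 0.118], [0.631, 0.112, 0.125], [0.631, 0.098, 0.116], [0.631, 0.095, 0.118], [0.63, 0.078, 0.122], [0.628, -0.009, 0.143], [0.629, -0.012, 0.136], [0.629, 0.07, 0.116], [0.629, 0.067, 0.116], [0.629, 0.064, 0.116], [0.628, 0.061, 0.121], [0.627, 0.058, 0.124], [0.628, 0.052, 0.122], [0.626, -0.007, 0.137], [0.625, -0.009, 0.14], [0.624, -0.007, 0.134], [0.623, -0.009, 0.139], [0.627, -0.021, 0.123], [0.627, -0.024, 0.123], [0.627, -0.027, 0.123], [0.629, -0.03, 0.117], [0.629, -0.033, 0.117], [0.62, -0.007, 0.137], [0.621, -0.01, 0.136], [0.62, -0.012, 0.141], [0.623, -0.021, 0.126], [0.625, -0.024, 0.119], [0.626, -0.027, 0.116], [0.626, -0.03, 0.118], [0.626, -0.033, 0.117], [0.626, -0.036, 0.118], [0.62, -0.018, 0.127], [0.621, -0.021, 0.124], [0.622, -0.024, 0.12], [0.622, -0.027, 0.12], [0.623, -0.03, 0.117], [0.623, -0.033, 0.116], [0.623, -0.036, 0.118], [0.62, -0.027, 0.118], [0.62, -0.03, 0.117]]
```

View pics/scenec0.png

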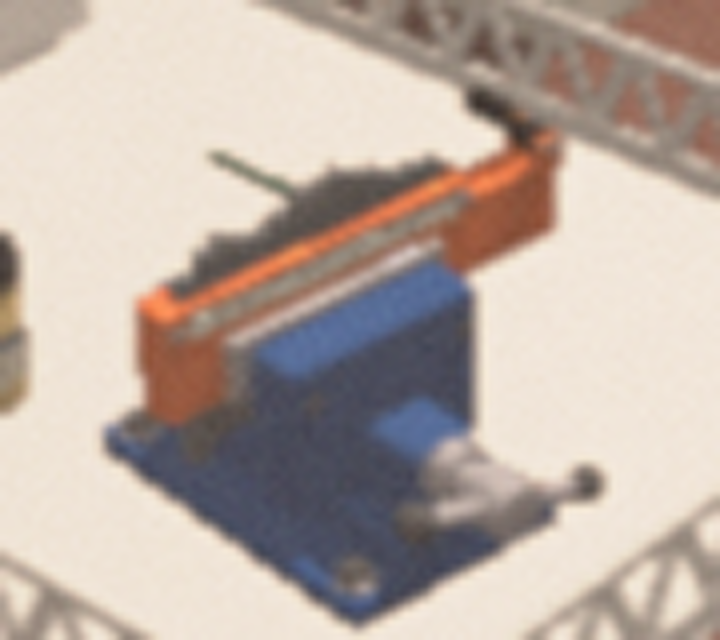

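View pics/topc0.png

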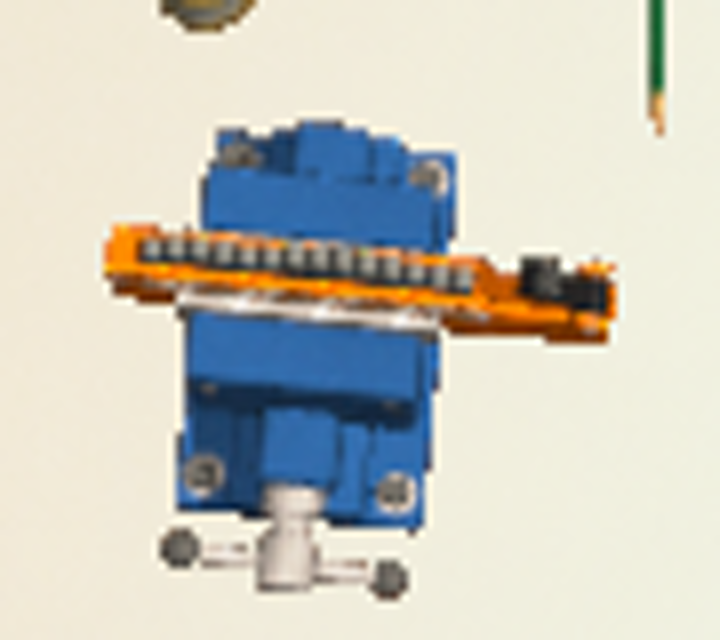

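The lock lever is at the -y end (right in the top view), and the row yaw is about -4.6°. Next I'll bring the closed fingers above the gauge and look with the wrist camera.

>>> move_arm(steps=[-2.9,-4.3,-0.3,0,0,0,0,-2.9,-4.3,-0.3,0,0,0,0,-2.9,-4.3,-0.3,0,0,0,0,-2.9,-4.3,-0.3,0,0,0,0,-2.9,-4.3,-0.3,0,0,0,0,-2.9,-4.3,-0.3,0,0,0,0,-2.9,-4.3,-0.3,0,0,0,0,-2.9,-4.3,-0.3,0,0,0,0,-2.9,-4.3,-0.3,0,0,0,0,-2.9,-4.3,-0.3,0,0,0,0,-2.9,-4.3,-0.3,0,0,0,0,-2.9,-4.3,-0.3,0,0,0,0,-2.9,-4.3,-0.3,0,0,0,0,-2.9,-4.3,-0.3,0,0,0,0,0,0,0,0,0,9,0,0,0,0,0,0,9,0,0,0,0,0,0,9,0], squeeze=5)

```text
time: 3.42
position: [0.6434, 0.0731, 0.2839]
tcp_rot: [[-0.091, -0.996, 0.004], [-0.996, 0.09, -0.002], [0.002, -0.004, -1.0]]
force: [-0.6, 0.4, 0.8]
gripper_width: 0.0003
```

```bash
python3 - <<'E'
from h import *
o=r.observe(); print(o["time"],o["position"],o["tcp_rot"].round(4).tolist(),o["gripper_width"],o["force"],o["q"])
s=r.snapshot("wrist"); np.savez("w1.npz",**s,p=o["position"],R=o["tcp_rot"])
print(s["fx"],s["cx"],s["cy"],s["mount"].round(4).tolist())
crop(s["image"],0,0,512,384,1.5,"pics/w1.png")
E
```

```text
3.425 [0.64339699 0.07310121 0.28387124] [[-0.0905, -0.9959, 0.004], [-0.9959, 0.0905, -0.0021], [0.0017, -0.0041, -1.0]] 0.00029289044084998593 [-0.61025545  0.44301846  0.77982577] [ 0.03519612  0.24243004  1.28415616 -0.00220872  1.61111797  1.6965226 ]
297.3186396354542 253.51625900194486 191.9619096965442 [[1.0, 0.0006, 0.0003, -0.0005], [-0.0007, 0.9625, 0.2713, -0.074], [-0.0001, -0.2713, 0.9625, -0.1441], [0.0, 0.0, 0.0, 1.0]]
```

View pics/w1.png

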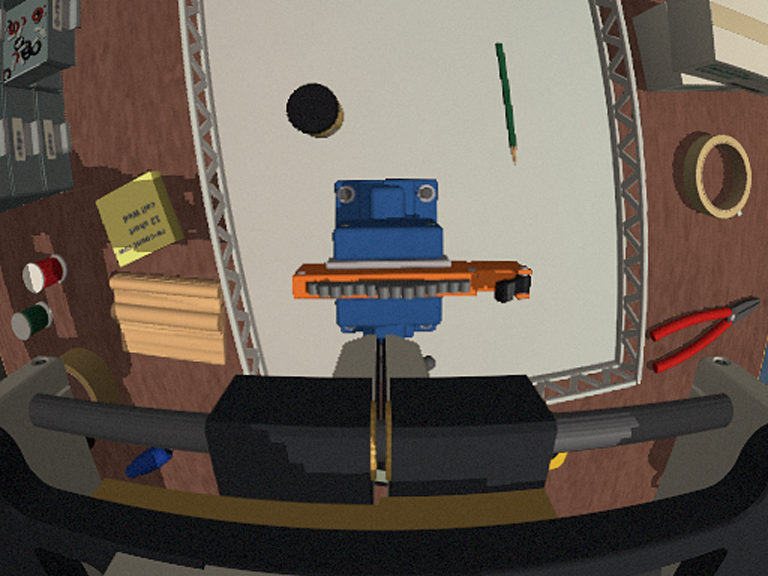

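The wrist view shows the row from about (310,288) to (468,283) and the black lever at (512,288). Next step is measuring the row in world coordinates.

```bash
cat >> h.py <<'E'
def wray(s,u,v):
    x=(u-s["cx"])/s["fx"]; y=(v-s["cy"])/s["fy"]; t=np.hypot(x,y)+1e-12
    return np.stack([np.sin(t)*x/t,np.sin(t)*y/t,np.cos(t)],-1)
def wT(s,p,R):
    T=np.eye(4);T[:3,:3]=R;T[:3,3]=p; return T@s["mount"]
def wcloud(s,p,R):
    v,u=np.mgrid[0:384,0:512]; d=wray(s,u,v); P=d/d[...,2:]*s["z_map"][...,None]; T=wT(s,p,R)
    return P@T[:3,:3].T+T[:3,3]
def onplane(s,p,R,u,v,z):
    T=wT(s,p,R); d=T[:3,:3]@wray(s,u,v); o=T[:3,3]; return o+d*(z-o[2])/d[2]
E
python3 - <<'E'
from h import *
s=dict(np.load("w1.npz")); P=wcloud(s,s["p"],s["R"]); im=s["image"]
hsv=cv2.cvtColor(im,cv2.COLOR_RGB2HSV)
roi=np.zeros((384,512),bool); roi[165:205,185:365]=1
o=roi&(hsv[...,0]<16)&(hsv[...,1]>150)&(abs(P[...,2]-.113)<.006)
Q=P[o]; c=Q[:,:2].mean(0); d=np.linalg.svd(Q[:,:2]-c)[2][0]; d*=np.sign(d[1]); a=(Q[:,:2]-c)@d
n=np.array([d[1],-d[0]]); b=(Q[:,:2]-c)@n
print(len(Q),c,d,np.degrees(np.arctan2(-d[0],d[1])),a.min(),a.max(),np.percentile(b,[1,99]),np.median(Q[:,2]))
# leaves: grey
g=roi&(hsv[...,1]<60)&(P[...,2]>.110)&(P[...,2]<.145)
G=P[g]; ga=(G[:,:2]-c)@d; gb=(G[:,:2]-c)@n
sel=abs(gb)<.012
for lo in np.arange(-.13,.13,.0042):
    m=sel&(ga>=lo)&(ga<lo+.0042)
    if m.sum()>2: print(round(lo,4),m.sum(),gb[m].mean().round(4),np.percentile(G[m,2],[10,50,90]).round(4))
crop(im,185,160,185,50,4.3,"pics/w1c.png")
E
```

```text
1009 [0.63478047 0.06509449] [0.07409851 0.99725093] -4.249426859965524 -0.10459705302215379 0.07431757652896723 [-0.01347238  0.006737  ] 0.11300476374378393
-0.1048 21 -0.0016 [0.1139 0.1162 0.1168]
-0.1006 47 -0.0013 [0.1138 0.1167 0.1179]
-0.0964 24 -0.0024 [0.1172 0.1193 0.1204]
-0.0922 15 -0.0028 [0.1211 0.122  0.1226]
-0.088 16 -0.0032 [0.1308 0.1333 0.1342]
-0.0838 33 -0.0034 [0.134  0.1365 0.1382]
-0.0796 40 -0.0027 [0.1369 0.1382 0.1392]
-0.0754 26 -0.0043 [0.1331 0.1353 0.1374]
-0.0586 6 -0.0032 [0.1177 0.1205 0.1211]
-0.0544 30 -0.0033 [0.1162 0.1211 0.1221]
-0.0502 24 -0.0032 [0.1168 0.1195 0.121 ]
-0.046 32 -0.0031 [0.1163 0.1216 0.1222]
-0.0418 29 -0.0033 [0.1184 0.1204 0.1218]
-0.0376 29 -0.003 [0.1209 0.1217 0.1228]
-0.0334 25 -0.0025 [0.1195 0.1236 0.1276]
-0.0292 37 -0.0028 [0.122  0.1271 0.1283]
-0.025 37 -0.0024 [0.1203 0.1264 0.1292]
-0.0208 43 -0.0026 [0.1215 0.1295 0.1304]
-0.0166 37 -0.0022 [0.1176 0.1286 0.1323]
-0.0124 48 -0.0021 [0.1213 0.1336 0.1348]
-0.0082 51 -0.0023 [0.1208 0.1309 0.1336]
-0.004 42 -0.0024 [0.121  0.1307 0.1321]
0.0002 36 -0.0022 [0.1227 0.1292 0.1311]
0.0044 45 -0.0025 [0.1221 0.1318 0.1327]
0.0086 33 -0.0025 [0.1228 0.1285 0.1315]
0.0128 36 -0.0026 [0.1219 0.126  0.1271]
0.017 27 -0.0024 [0.1198 0.1234 0.1261]
0.0212 34 -0.0029 [0.1204 0.1234 0.1244]
0.0254 30 -0.0029 [0.1192 0.1225 0.1236]
0.0296 33 -0.003 [0.1219 0.1244 0.126 ]
0.0338 37 -0.0026 [0.1221 0.1244 0.1261]
0.038 38 -0.0029 [0.1223 0.1279 0.1289]
0.0422 30 -0.0026 [0.1218 0.126  0.128 ]
0.0464 37 -0.0026 [0.1201 0.1255 0.1269]
0.0506 27 -0.0022 [0.1174 0.1252 0.1266]
0.0548 32 -0.003 [0.1173 0.1197 0.1208]
0.059 16 -0.0028 [0.1183 0.1202 0.1207]
```

View pics/w1c.png

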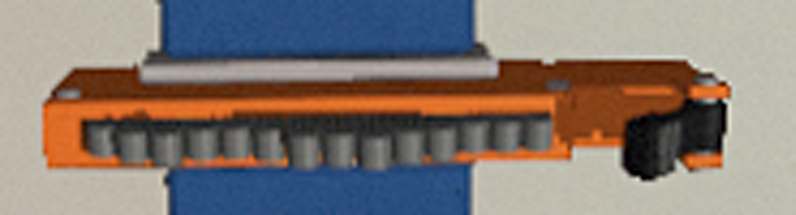

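Row centre is at about (0.6315, 0.067), yaw about -4.3°, frame top at 0.113. I'll go above the +y end first, stopping short of contact.

>>> move_arm(steps=[-3.8,1.2,0,0,0,-0.8,0,0,0,4,0,0,0,0,0,0,4,0,0,0,0,0,0,3,0,0,0,0,0,0,0,0,0,0,0])

```text
time: 4.1
position: [0.6361, 0.1128, 0.1721]
tcp_rot: [[-0.072, -0.997, 0.006], [-0.997, 0.072, -0.002], [0.001, -0.007, -1.0]]
force: [-0.1, 0.1, -0.8]
gripper_width: 0.0005
```

```bash
python3 - <<'E'
from h import *
o=r.observe(); print(o["position"],o["tcp_rot"].round(4).tolist(),o["force"])
s=r.snapshot("wrist"); crop(s["image"],130,130,256,192,3,"pics/w2.png")
s=r.snapshot("scene"); crop(s["image"],175,95,130,110,6,"pics/s2.png")
E
```

```text
[0.63612152 0.11284121 0.17214482] [[-0.0722, -0.9974, 0.0064], [-0.9974, 0.0722, -0.0018], [0.0014, -0.0066, -1.0]] [-0.1461254   0.09756247 -0.78944137]
```

View pics/w2.png

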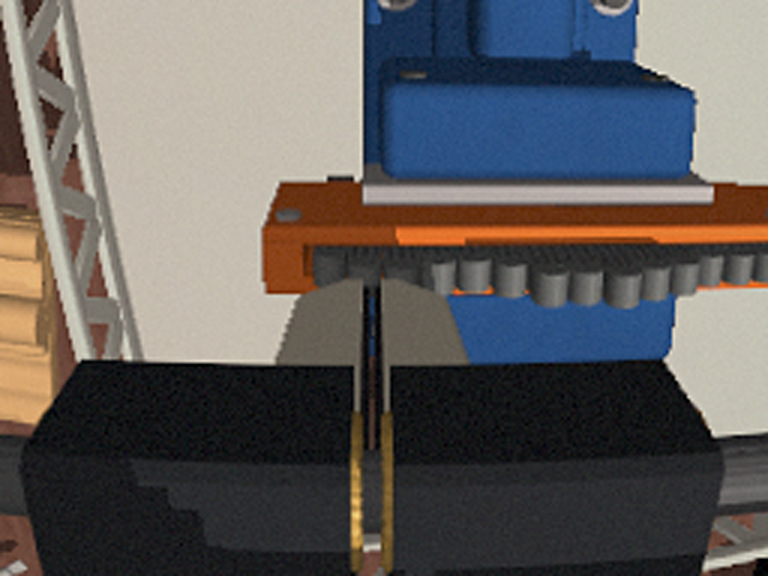

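View pics/s2.png

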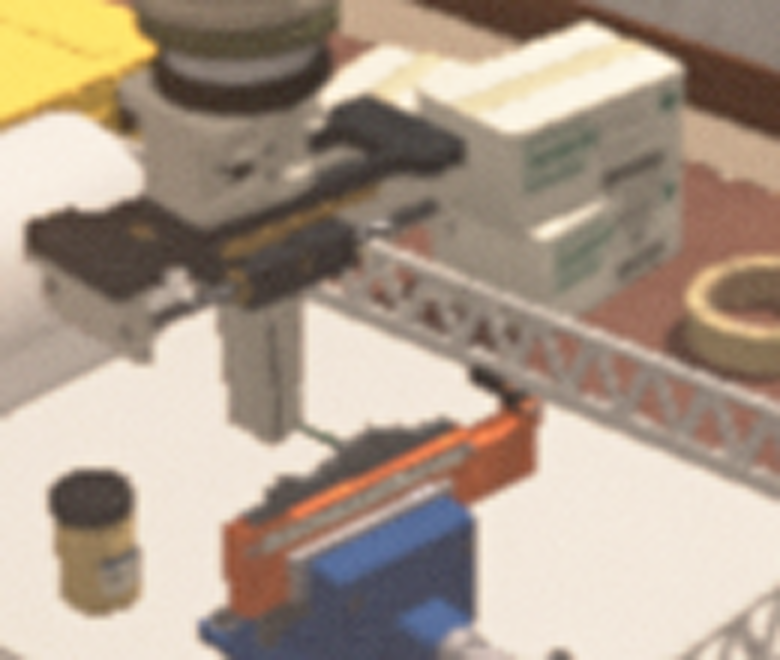

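The closed fingers stand over the +y end of the row, tips tapered. Press down now.

>>> move_arm(steps=[0,0.1,1,-0.4,0,0,0,0,0,1,0,0,0,0,0,0,0.8,0,0,0,0,0,0,0.4,0,0,0,0])

```text
time: 4.7
position: [0.6404, 0.1132, 0.1473]
tcp_rot: [[-0.072, -0.997, 0.013], [-0.997, 0.072, 0.0], [-0.001, -0.013, -1.0]]
force: [-0.5, 0.9, 1.1]
gripper_width: 0.0008
```

>>> move_arm(steps=[0,0,0.2,0,0,0,0,0,0,0.2,0,0,0,0])

```text
time: 4.95
position: [0.6405, 0.1132, 0.1431]
tcp_rot: [[-0.072, -0.997, 0.013], [-0.997, 0.072, 0.0], [-0.001, -0.013, -1.0]]
force: [-0.4, 0.2, 0.4]
gripper_width: 0.0004
```

>>> move_arm(steps=[0,0,0.2,0,0,0,0])

```text
time: 5.08
position: [0.6407, 0.1133, 0.1412]
tcp_rot: [[-0.072, -0.997, 0.013], [-0.997, 0.072, 0.0], [-0.001, -0.013, -1.0]]
force: [-0.7, 0.7, 0.6]
gripper_width: 0.0004
```

The tilt went the wrong way and x drifted by 5 mm. Lift, then correct both.

>>> move_arm(steps=[0,0,-2.0,0,0,0,0,0,0.5,0,0.7,0,0,0,0,0,0,0,0,0,0])

```text
time: 5.45
position: [0.6354, 0.1136, 0.1632]
tcp_rot: [[-0.072, -0.997, 0.027], [-0.997, 0.072, -0.001], [-0.001, -0.027, -1.0]]
force: [-0.2, -0.6, -0.2]
gripper_width: 0.0009
```

```bash
python3 - <<'E'
from h import *
o=r.observe(); p=o["position"];R=o["tcp_rot"];print(p,R.round(4).tolist(),o["force"])
s=r.snapshot("wrist"); crop(s["image"],130,130,256,192,3,"pics/w3.png")
P=wcloud(s,p,R)
hsv=cv2.cvtColor(s["image"],cv2.COLOR_RGB2HSV)
roi=np.zeros((384,512),bool); roi[180:240,215:420]=1
d=np.array([.0745,.9972]); n=np.array([d[1],-d[0]]); c=np.array([.6315,.067])
A=(P[...,:2]-c)@d; B=(P[...,:2]-c)@n
o2=roi&(hsv[...,0]<16)&(hsv[...,1]>150)&(abs(P[...,2]-.113)<.0025)
print("orange",o2.sum(),np.percentile(B[o2],[1,10,50,90,99]),np.percentile(A[o2],[1,99]))
g=roi&(hsv[...,1]<60)&(P[...,2]>.113)&(P[...,2]<.14)&(abs(B)<.012)&(abs(A)<.064)
for i in range(14):
    y=-.0552+.0085*i; m=g&(abs(A-y)<.0035)
    if m.sum()>3: print(i+1,m.sum(),B[m].mean().round(4),np.percentile(P[m][:,2],[50,90]).round(4))
E
```

```text
[0.63535906 0.11360874 0.163231  ] [[-0.0721, -0.997, 0.0269], [-0.9974, 0.0721, -0.0007], [-0.0012, -0.0269, -0.9996]] [-0.23415393 -0.58085234 -0.18623458]
orange 1682 [-0.00876839 -0.00321112  0.00578716  0.00831111  0.00881612] [-0.06348085  0.07208569]
1 71 0.0005 [0.1208 0.1219]
2 95 0.0007 [0.1213 0.1228]
3 98 0.0009 [0.1217 0.1229]
4 122 0.0013 [0.1268 0.1284]
5 145 0.0014 [0.1289 0.1306]
6 179 0.0015 [0.1326 0.1345]
7 201 0.0011 [0.1306 0.1322]
8 192 0.0013 [0.1298 0.1326]
9 173 0.0009 [0.1257 0.1273]
10 147 0.0007 [0.1231 0.1245]
11 124 0.0017 [0.124  0.1255]
12 70 0.0023 [0.1191 0.1204]
13 70 0.0021 [0.1179 0.1193]
14 71 0.0024 [0.1194 0.1206]
```

View pics/w3.png

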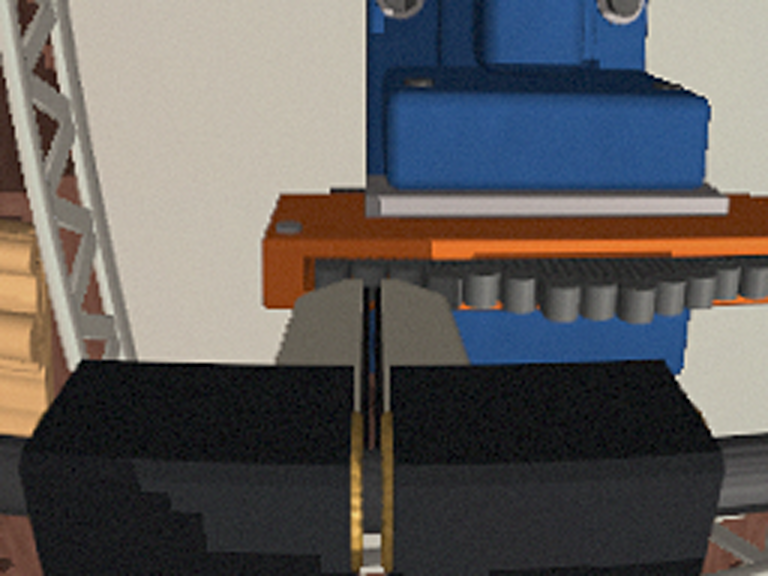

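The frame fit holds: edge at A=+72 mm, B=±8.8 mm. Leaves 12–14 are partly down. I still need to correct the tilt.

>>> move_arm(steps=[0,0,0,-1.5,0,0,0,0,0,0,0,0,0,0])

```text
time: 5.75
position: [0.6357, 0.1136, 0.1636]
tcp_rot: [[-0.072, -0.997, -0.0], [-0.997, 0.072, 0.001], [-0.001, 0.0, -1.0]]
force: [-0.0, -1.1, 0.4]
gripper_width: 0.0005
```

```bash
python3 - <<'E'
from h import *
o=r.observe(); print(o["time"],o["position"],o["tcp_rot"].round(4).tolist(),o["qd"].round(4),o["q"])
E
```

```text
5.75 [0.63569314 0.11358156 0.16363386] [[-0.0722, -0.9974, -0.0004], [-0.9974, 0.0722, 0.0014], [-0.0013, 0.0005, -1.0]] [ 0.0024 -0.0041  0.0115 -0.002  -0.0073 -0.0011] [9.66651565e-02 2.97184720e-01 1.43911423e+00 1.41918528e-03
 1.40553386e+00 1.73945526e+00]
```

>>> move_arm(steps=[0,0,1,0,0,0,0,0,0,1,0,0,0,0,0,0,0.3,0,0,0,0,0,0,0.3,0,0,0,0])

```text
time: 6.25
position: [0.6356, 0.1135, 0.1351]
tcp_rot: [[-0.072, -0.997, -0.001], [-0.997, 0.072, 0.001], [-0.001, 0.001, -1.0]]
force: [-7.8, -0.9, 27.2]
gripper_width: 0.0006
```

>>> move_arm(steps=[0,0,0.2,0,0,0,0])

```text
time: 6.38
position: [0.6357, 0.1135, 0.1352]
tcp_rot: [[-0.072, -0.997, -0.001], [-0.997, 0.072, 0.001], [-0.001, 0.001, -1.0]]
force: [-11.6, -1.3, 21.6]
gripper_width: 0.0001
```

>>> move_arm(steps=[0,0,0.2,0,0,0,0])

```text
time: 6.5
position: [0.6356, 0.1135, 0.1352]
tcp_rot: [[-0.072, -0.997, -0.001], [-0.997, 0.072, 0.001], [-0.001, 0.001, -1.0]]
force: [-8.7, -1.6, 13.1]
gripper_width: 0.0008
```

Frame contact is at TCP z≈0.135, so leaves 12–14 should be down. I'll continue toward the lock end in 17 mm steps, landing more gently.

>>> move_arm(steps=[0,0,-1.5,0,0,0,0,0,0,-1.5,0,0,0,0,1.7,0,0,0,0,0,0,0,0,0,0,0,0,0,0,0,1,0,0,0,0,0,0,0.8,0,0,0,0,0,0,0.6,0,0,0,0])

```text
time: 7.38
position: [0.6344, 0.0949, 0.141]
tcp_rot: [[-0.073, -0.997, -0.0], [-0.997, 0.073, 0.001], [-0.001, 0.0, -1.0]]
force: [0.1, 0.6, 1.2]
gripper_width: 0.0004
```

>>> move_arm(steps=[0,0,0.3,0,0,0,0,0,0,0.2,0,0,0,0])

```text
time: 7.62
position: [0.634, 0.0952, 0.1352]
tcp_rot: [[-0.072, -0.997, -0.001], [-0.997, 0.072, 0.001], [-0.001, 0.001, -1.0]]
force: [-7.4, -1.5, 16.3]
gripper_width: 0.0007
```

>>> move_arm(steps=[0,0,0.1,0,0,0,0,0,0,0.1,0,0,0,0])

```text
time: 7.88
position: [0.634, 0.0952, 0.1353]
tcp_rot: [[-0.072, -0.997, -0.001], [-0.997, 0.072, 0.0], [-0.0, 0.001, -1.0]]
force: [-3.9, -0.1, 6.2]
gripper_width: 0.0008
```

>>> move_arm(steps=[0,0,-1.5,0,0,0,0,0,0,-1.5,0,0,0,0,1.6,0,0,0,0,0,0,0,0,0,0,0,0,0,0,0,1,0,0,0,0,0,0,0.8,0,0,0,0,0,0,0.6,0,0,0,0,0,0,0.3,0,0,0,0,0,0,0.2,0,0,0,0,0,0,0.1,0,0,0,0])

```text
time: 9.12
position: [0.6327, 0.0783, 0.1353]
tcp_rot: [[-0.072, -0.997, -0.001], [-0.997, 0.072, 0.0], [-0.0, 0.001, -1.0]]
force: [-4.8, -0.4, 10.2]
gripper_width: 0.0008
```

>>> move_arm(steps=[0,0,-1.5,0,0,0,0,0,0,-1.5,0,0,0,0,1.6,0,0,0,0,0,0,0,0,0,0,0,0,0,0,0,1,0,0,0,0,0,0,0.8,0,0,0,0,0,0,0.6,0,0,0,0,0,0,0.3,0,0,0,0,0,0,0.2,0,0,0,0,0,0,0.1,0,0,0,0])

```text
time: 10.38
position: [0.6313, 0.0612, 0.1353]
tcp_rot: [[-0.071, -0.997, -0.002], [-0.997, 0.071, 0.0], [-0.0, 0.002, -1.0]]
force: [-4.8, -1.2, 9.1]
gripper_width: 0.0004
```

```bash
python3 - <<'E'
from h import *
o=r.observe(); p=o["position"];R=o["tcp_rot"];print(p,R.round(4).tolist(),o["force"])
s=r.snapshot("wrist"); crop(s["image"],130,130,256,192,3,"pics/w4.png")
E
```

```text
[0.63131961 0.0612136  0.13526092] [[-0.0715, -0.9974, -0.0015], [-0.9974, 0.0715, 0.0002], [-0.0001, 0.0015, -1.0]] [-4.7660735  -1.16628867  9.07568958]
```

View pics/w4.png

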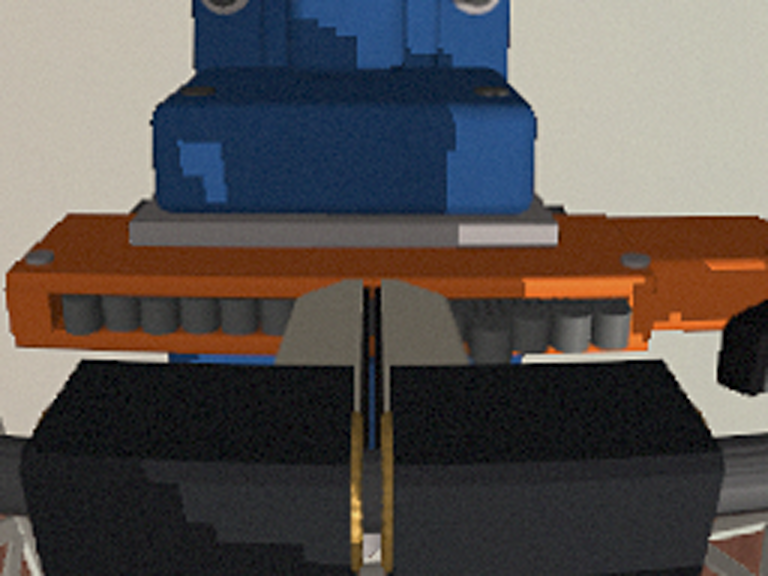

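Leaves on the left (9–14) look flush. Leaves 1–4 remain to the right.

>>> move_arm(steps=[0,0,-1.5,0,0,0,0,0,0,-1.5,0,0,0,0,1.6,0,0,0,0,0,0,0,0,0,0,0,0,0,0,0,1,0,0,0,0,0,0,0.8,0,0,0,0,0,0,0.6,0,0,0,0,0,0,0.3,0,0,0,0,0,0,0.2,0,0,0,0,0,0,0.1,0,0,0,0])

```text
time: 11.68
position: [0.6298, 0.044, 0.1352]
tcp_rot: [[-0.071, -0.997, -0.002], [-0.997, 0.071, -0.0], [0.0, 0.002, -1.0]]
force: [-4.4, -0.6, 9.4]
gripper_width: 0.0002
```

>>> move_arm(steps=[0,0,-1.5,0,0,0,0,0,0,-1.5,0,0,0,0,1.5,-0.05,0,0,0,0,0,0,0,0,0,0,0,0,0,0,1,0,0,0,0,0,0,0.8,0,0,0,0,0,0,0.6,0,0,0,0,0,0,0.3,0,0,0,0,0,0,0.2,0,0,0,0,0,0,0.1,0,0,0,0])

```text
time: 12.92
position: [0.629, 0.0279, 0.1353]
tcp_rot: [[-0.071, -0.997, -0.003], [-0.997, 0.071, -0.0], [0.0, 0.003, -1.0]]
force: [-4.7, -0.5, 10.2]
gripper_width: 0.0005
```

>>> move_arm(steps=[0,0,-1.5,0,0,0,0,0,0,-1.5,0,0,0,0,0.8,0,0,0,0,0,0,0,0,0,0,0,0,0,0,0,1,0,0,0,0,0,0,0.8,0,0,0,0,0,0,0.6,0,0,0,0,0,0,0.3,0,0,0,0,0,0,0.2,0,0,0,0,0,0,0.1,0,0,0,0])

```text
time: 14.18
position: [0.6281, 0.0195, 0.1353]
tcp_rot: [[-0.071, -0.997, -0.003], [-0.997, 0.071, -0.0], [0.0, 0.003, -1.0]]
force: [-4.4, -0.0, 10.8]
gripper_width: 0.0005
```

>>> move_arm(steps=[0,0,-2.0,0,0,0,0,0,0,-3,0,0,0,0,0,0,-2,0,0,0,0,0,2,0,0,0,0,0,0,0,0,0,0,0,0])

```text
time: 14.8
position: [0.6099, 0.021, 0.2144]
tcp_rot: [[-0.071, -0.997, 0.003], [-0.997, 0.071, -0.001], [0.0, -0.003, -1.0]]
force: [0.2, 0.6, 0.2]
gripper_width: 0.0006
```

```bash
cat > look.py <<'E'
from h import *
import sys
def look(name):
    o=r.observe(); p=o["position"];R=o["tcp_rot"];print(o["time"],p,R.round(4).tolist(),o["force"])
    s=r.snapshot("wrist"); crop(s["image"],140,120,256,192,3,f"pics/{name}.png")
    P=wcloud(s,p,R); hsv=cv2.cvtColor(s["image"],cv2.COLOR_RGB2HSV)
    d=np.array([.0735,.9973]); n=np.array([d[1],-d[0]]); c=np.array([.6315,.067])
    A=(P[...,:2]-c)@d; B=(P[...,:2]-c)@n
    o2=(hsv[...,0]<16)&(hsv[...,1]>150)&(abs(P[...,2]-.113)<.0025)&(abs(B)<.013)&(abs(A)<.13)
    print("orange",o2.sum(),np.percentile(B[o2],[1,50,99]),np.percentile(A[o2],[1,99]),np.median(P[o2][:,2]))
    for i in range(14):
        y=-.0552+.0085*i; m=(hsv[...,1]<70)&(P[...,2]>.1)&(P[...,2]<.15)&(abs(B)<.005)&(abs(A-y)<.003)
        if m.sum()>3: print(i+1,m.sum(),np.percentile(P[m][:,2],[50,90]).round(4))
    for lo in np.arange(-.115,-.062,.004):
        m=(hsv[...,1]<90)&(hsv[...,2]<90)&(P[...,2]>.1)&(P[...,2]<.17)&(abs(B)<.012)&(A>=lo)&(A<lo+.004)
        if m.sum()>2: print("lev",round(lo,3),m.sum(),np.percentile(B[m],[5,95]).round(4),np.percentile(P[m][:,2],[10,50,95]).round(4))
look(sys.argv[1])
E
python3 look.py w5
```

```text
14.8 [0.60993536 0.0209576  0.21436405] [[-0.071, -0.9975, 0.0033], [-0.9975, 0.071, -0.0005], [0.0003, -0.0034, -1.0]] [0.20982024 0.57121351 0.24246345]
orange 1896 [-0.00968624  0.00278362  0.00965024] [-0.10326671  0.07135185] 0.11304241981446478
1 61 [0.1129 0.1137]
2 61 [0.1126 0.1136]
3 61 [0.1126 0.1134]
4 67 [0.1124 0.1137]
5 62 [0.1126 0.1138]
6 65 [0.1128 0.1139]
7 60 [0.1127 0.1139]
8 59 [0.1128 0.1139]
9 62 [0.1126 0.1136]
10 59 [0.1129 0.1141]
11 59 [0.1127 0.1136]
12 68 [0.1134 0.1146]
13 61 [0.1127 0.1137]
14 60 [0.115 0.116]
lev -0.107 31 [-0.0055  0.0053] [0.1147 0.116  0.1175]
lev -0.103 65 [-0.0061  0.0046] [0.116  0.1168 0.118 ]
lev -0.099 59 [-0.0054  0.0057] [0.1157 0.1179 0.1195]
lev -0.095 50 [-0.0045  0.0046] [0.1199 0.1211 0.123 ]
lev -0.091 28 [-0.0044  0.0044] [0.1227 0.1239 0.1252]
lev -0.087 79 [-0.0059  0.0059] [0.1332 0.135  0.1368]
lev -0.083 76 [-0.006   0.0065] [0.1363 0.1379 0.1393]
lev -0.079 72 [-0.0056  0.0061] [0.1353 0.1375 0.1391]
lev -0.075 14 [-0.0055  0.0037] [0.1329 0.1339 0.1356]
lev -0.067 3 [0.0089 0.0092] [0.1051 0.1054 0.1081]
lev -0.063 5 [0.0087 0.0094] [0.1049 0.1061 0.107 ]
```

View pics/w5.png

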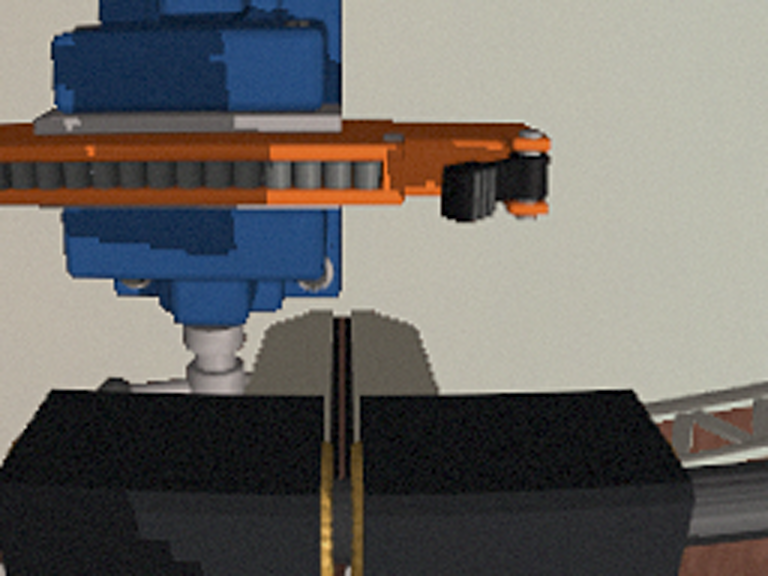

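Leaf 14 is still about 2 mm up and leaf 12 about 0.7 mm, since the flat of the tips is only about ±8 mm. Re-press near leaf 1 (to be sure), then leaves 12 and 14.

>>> move_arm(steps=[0.36,-1.8,0,0,0,0,0,0,0,2,0,0,0,0,0,0,2,0,0,0,0,0,0,0,0,0,0,0])

```text
time: 15.35
position: [0.6288, 0.0161, 0.1712]
tcp_rot: [[-0.071, -0.997, 0.003], [-0.997, 0.071, -0.0], [0.0, -0.003, -1.0]]
force: [-0.4, 0.1, 0.6]
gripper_width: 0.0007
```

>>> move_arm(steps=[0,0.1,1,0,0,0,0,0,0,1,0,0,0,0,0,0,0.7,0,0,0,0,0,0,0.4,0,0,0,0,0,0,0.2,0,0,0,0,0,0,0.2,0,0,0,0])

```text
time: 16.1
position: [0.6276, 0.0164, 0.1352]
tcp_rot: [[-0.071, -0.997, 0.003], [-0.997, 0.071, -0.0], [0.0, -0.003, -1.0]]
force: [-8.1, -0.2, 15.7]
gripper_width: 0.0004
```

>>> move_arm(steps=[0,0,0.15,0,0,0,0,0,0,0.1,0,0,0,0])

```text
time: 16.35
position: [0.6278, 0.0164, 0.1353]
tcp_rot: [[-0.071, -0.997, 0.004], [-0.997, 0.071, -0.001], [0.0, -0.004, -1.0]]
force: [-1.7, 1.0, 3.3]
gripper_width: 0.001
```

>>> move_arm(steps=[0,0,-2,0,0,0,0,-4.4,0,0,0,0,0,0,-4.4,0,0,0,0,0,0,0,0,0,0,0,0,0,0,0,0,0,0,0,0])

```text
time: 16.98
position: [0.6372, 0.1054, 0.1631]
tcp_rot: [[-0.072, -0.997, 0.012], [-0.997, 0.072, -0.0], [-0.001, -0.012, -1.0]]
force: [0.0, 0.9, -0.2]
gripper_width: 0.0005
```

>>> move_arm(steps=[0,0.25,0,-0.7,0,0,0,0,0,0,0,0,0,0,0,0,1,0,0,0,0,0,0,0.8,0,0,0,0,0,0,0.5,0,0,0,0,0,0,0.3,0,0,0,0,0,0,0.2,0,0,0,0,0,0,0.1,0,0,0,0])

```text
time: 17.98
position: [0.6346, 0.1023, 0.1353]
tcp_rot: [[-0.076, -0.997, -0.001], [-0.997, 0.076, -0.0], [0.0, 0.001, -1.0]]
force: [-3.2, -0.7, 3.0]
gripper_width: 0.0002
```

>>> move_arm(steps=[0,0,-2,0,0,0,0,-1.4,0,0,0,0,0,0,0,0,0,0,0,0,0,0,0,1,0,0,0,0,0,0,0.6,0,0,0,0,0,0,0.4,0,0,0,0,0,0,0.2,0,0,0,0,0,0,0.2,0,0,0,0,0,0,0.1,0,0,0,0])

```text
time: 19.1
position: [0.6359, 0.1179, 0.1353]
tcp_rot: [[-0.075, -0.997, 0.001], [-0.997, 0.075, 0.001], [-0.001, -0.001, -1.0]]
force: [-2.9, -0.1, 4.7]
gripper_width: 0.0005
```

>>> move_arm(steps=[0,0,-2,0,0,0,0,0,0,-4,0,0,0,0,3,2,0,0,0,0,0,3,0,0,0,0,0,0,0,0,0,0,0,0,0,0,0,0,0,0,0,0])

```text
time: 19.85
position: [0.612, 0.0581, 0.2022]
tcp_rot: [[-0.076, -0.997, 0.004], [-0.997, 0.076, 0.0], [-0.001, -0.004, -1.0]]
force: [0.1, -0.2, 0.2]
gripper_width: 0.001
```

```bash
python3 look.py w6
```

```text
19.85 [0.61196616 0.05808072 0.20217867] [[-0.0756, -0.9971, 0.0045], [-0.9971, 0.0756, 0.0004], [-0.0008, -0.0045, -1.0]] [ 0.11005348 -0.21365794  0.24002138]
orange 2124 [-0.00975082  0.0029446   0.00911126] [-0.10275993  0.07167559] 0.11297003866509478
1 54 [0.1129 0.1141]
2 61 [0.1128 0.1137]
3 62 [0.1128 0.1138]
4 62 [0.1127 0.1137]
5 63 [0.1126 0.1137]
6 64 [0.1126 0.1136]
7 70 [0.1125 0.1136]
8 68 [0.1125 0.1136]
9 68 [0.1125 0.1137]
10 70 [0.1127 0.1139]
11 67 [0.1126 0.1135]
12 63 [0.1127 0.1137]
13 66 [0.1126 0.1137]
14 66 [0.1128 0.1139]
lev -0.107 24 [-0.0053  0.0053] [0.1145 0.1157 0.1171]
lev -0.103 62 [-0.0056  0.0054] [0.1159 0.1167 0.1179]
lev -0.099 55 [-0.0061  0.0077] [0.1162 0.1171 0.119 ]
lev -0.095 39 [-0.0043  0.0053] [0.12   0.1214 0.1229]
lev -0.091 7 [-0.0053  0.0039] [0.1236 0.1239 0.1318]
lev -0.087 58 [-0.0063  0.0059] [0.1332 0.1342 0.1363]
lev -0.083 75 [-0.006   0.0066] [0.1356 0.1377 0.1394]
lev -0.079 86 [-0.0057  0.0061] [0.1354 0.1375 0.1393]
lev -0.075 17 [-0.0054  0.0055] [0.1326 0.1332 0.136 ]
lev -0.067 4 [0.0087 0.0095] [0.1064 0.1066 0.1069]
lev -0.063 6 [0.0087 0.0096] [0.106  0.1062 0.1069]
```

View pics/w6.png

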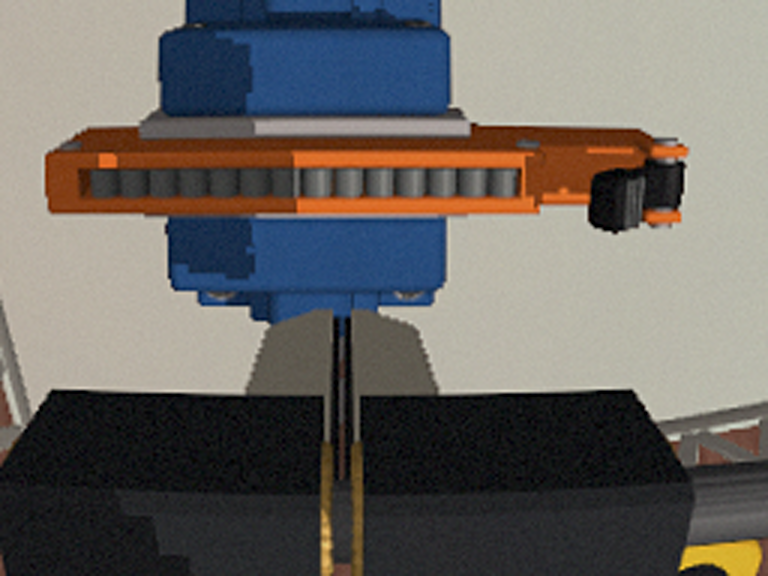

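All leaves read 0.1125–0.1129 m, level with the frame at 0.113, and the picture shows an even row. Now the lever: pad top at about A=-81 mm, z≈0.138.

>>> move_arm(steps=[3.5,-0.9,0,0,0,0,0,3.5,-0.9,0,0,0,0,0,0,0,0,0,0,0,0,0,0,2.5,0,0,0,0,0,0,0,0,0,0,0])

```text
time: 20.52
position: [0.6258, -0.0092, 0.1766]
tcp_rot: [[-0.07, -0.998, 0.004], [-0.998, 0.07, 0.002], [-0.002, -0.004, -1.0]]
force: [-0.1, 1.0, -0.0]
gripper_width: 0.0006
```

>>> move_arm(steps=[0.45,0,0.8,0,0,0,0,0,0,0.4,0,0,0,0,0,0,0,0,0,0,0])

```text
time: 20.9
position: [0.6265, -0.012, 0.166]
tcp_rot: [[-0.068, -0.998, 0.006], [-0.998, 0.068, 0.002], [-0.003, -0.006, -1.0]]
force: [-0.5, -0.4, 0.6]
gripper_width: 0.0005
```

>>> move_arm(steps=[0.1,0.1,0.5,0,0,0,0,-0.1,0,0.4,0,0,0,0,-0.15,0,0.4,0,0,0,0])

```text
time: 21.28
position: [0.6268, -0.0098, 0.1546]
tcp_rot: [[-0.068, -0.998, 0.01], [-0.998, 0.068, 0.003], [-0.004, -0.009, -1.0]]
force: [-0.4, 0.9, 1.7]
gripper_width: 0.0005
```

>>> move_arm(steps=[-0.15,0,0.4,0,0,0,0,-0.1,0,0.4,0,0,0,0])

```text
time: 21.52
position: [0.6271, -0.0073, 0.146]
tcp_rot: [[-0.068, -0.998, 0.01], [-0.998, 0.068, 0.003], [-0.003, -0.009, -1.0]]
force: [-0.7, 0.6, 1.0]
gripper_width: 0.0005
```

>>> move_arm(steps=[-0.05,0.1,0.3,0,0,0,0,0,0,0.2,0,0,0,0])

```text
time: 21.78
position: [0.6262, -0.0066, 0.141]
tcp_rot: [[-0.068, -0.998, 0.01], [-0.998, 0.068, 0.003], [-0.003, -0.01, -1.0]]
force: [-3.6, 1.1, 13.0]
gripper_width: 0.0005
```

>>> move_arm(steps=[0,0,0.15,0,0,0,0])

```text
time: 21.9
position: [0.6269, -0.0067, 0.1411]
tcp_rot: [[-0.068, -0.998, 0.012], [-0.998, 0.068, 0.002], [-0.003, -0.011, -1.0]]
force: [-3.0, 0.7, 12.2]
gripper_width: 0.0004
```

Firm stop at TCP 0.141, which puts the tip at 0.119, exactly the locked height. Withdraw straight up and check.

>>> move_arm(steps=[0,0,-2,0,0,0,0,0,0,-4,0,0,0,0,-2,2,-1,0,0,0,0,-1,0,0,0,0,0,0,0,0,0,0,0,0,0])

```text
time: 22.52
position: [0.6083, 0.0245, 0.2158]
tcp_rot: [[-0.069, -0.998, 0.013], [-0.998, 0.069, 0.002], [-0.003, -0.013, -1.0]]
force: [0.5, 0.0, 0.4]
gripper_width: 0.0004
```

```bash
python3 look.py w7; python3 - <<'E'
from h import *
for n,b in (("scene",(150,100,230,172,3.4)),("top",(150,30,200,230,2.6))):
    s=r.snapshot(n); crop(s["image"],*b,f"pics/{n}9.png")
E
```

```text
22.525 [0.60832114 0.02447378 0.21575408] [[-0.0685, -0.9976, 0.0129], [-0.9976, 0.0685, 0.002], [-0.0029, -0.0127, -0.9999]] [0.52801095 0.04601082 0.39518552]
orange 1871 [-0.00959976  0.00193152  0.00954831] [-0.10275811  0.07134566] 0.11309686368153593
1 54 [0.1127 0.1137]
2 53 [0.1125 0.1137]
3 51 [0.1127 0.1135]
4 61 [0.1126 0.1137]
5 61 [0.1127 0.1137]
6 61 [0.1128 0.1141]
7 65 [0.1124 0.1136]
8 63 [0.113  0.1139]
9 66 [0.1126 0.1138]
10 66 [0.113 0.114]
11 65 [0.1123 0.1137]
12 56 [0.1127 0.1137]
13 57 [0.1126 0.1135]
14 57 [0.1124 0.1135]
lev -0.107 30 [-0.0057  0.0054] [0.1137 0.1159 0.1175]
lev -0.103 65 [-0.0058  0.0049] [0.1161 0.1171 0.1179]
lev -0.099 62 [-0.006   0.0058] [0.1142 0.1157 0.1173]
lev -0.095 52 [-0.0048  0.0047] [0.1133 0.1141 0.1152]
lev -0.091 56 [-0.0047  0.0042] [0.1134 0.1142 0.1153]
lev -0.087 53 [-0.0049  0.0045] [0.1134 0.1142 0.1153]
lev -0.083 53 [-0.0048  0.0046] [0.1135 0.1142 0.1156]
lev -0.079 51 [-0.007   0.0057] [0.1178 0.1189 0.1205]
lev -0.075 62 [-0.0065  0.006 ] [0.1179 0.1191 0.1204]
lev -0.071 64 [-0.0063  0.0062] [0.1181 0.119  0.1202]
lev -0.067 10 [-0.002   0.0055] [0.1165 0.1183 0.1193]
```

View pics/w7.png

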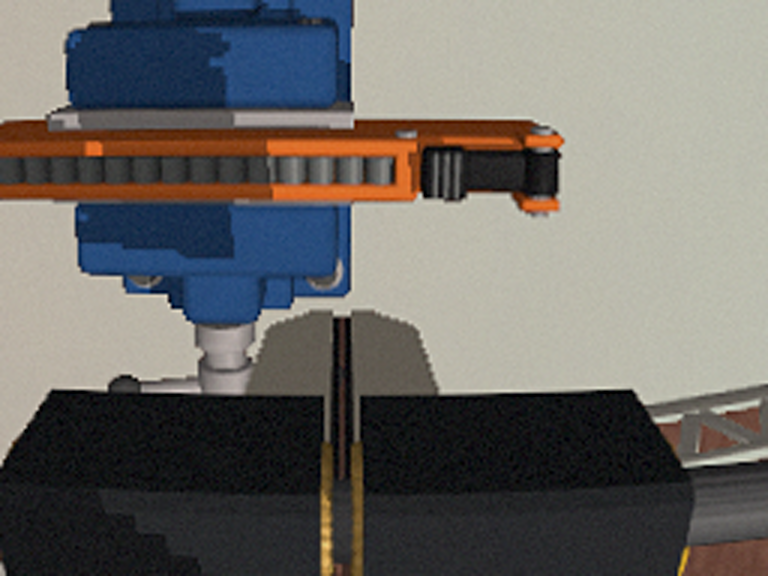

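View pics/scene9.png

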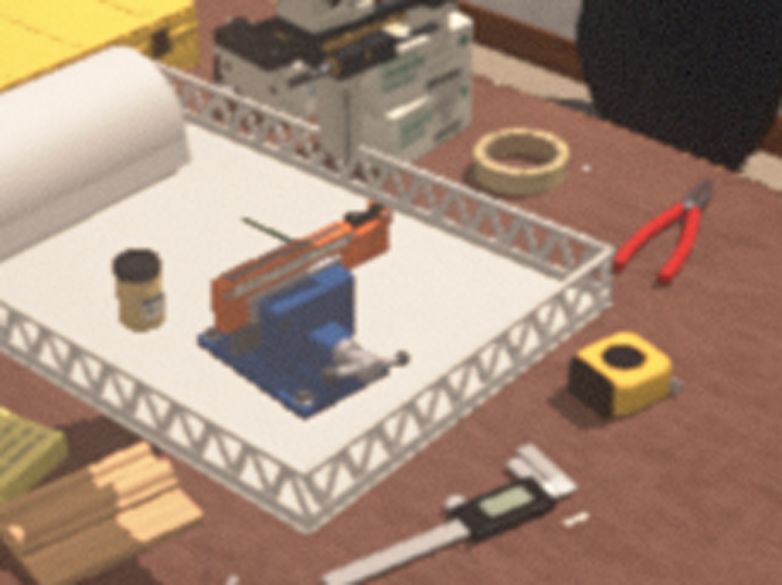

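The lever lies flat (level pad at z=0.119, y from -79 to -67 mm), the row is even, and the bystanders are undisturbed. Handing in.

```bash
python3 -c "
from bench import r
print(r.hand_in())"
```

```text
the job is handed in; nothing more can be done
None
```

The job is done and handed in at about 22.6 s. All 14 leaves are flush and the lock lever is flat.

- **Leaves:** I pressed them down with the closed fingertips in short overlapping presses along the row, lifting between presses, rather than in one continuous sliding stroke. The frame stopped the tips each time. The highest force I read was about 27 N, on the first full press; later presses were mostly 10–16 N.
- **First check, mended:** after the first pass, leaf 14 still stood about 2 mm up and leaf 12 about 0.7 mm. I re-pressed both, and leaf 1 to be sure.
- **Lever:** I then pushed the lock lever down along its arc to a firm stop.
- **Early slip:** on the first descent the tool drifted about 5 mm sideways and tilted slightly. I lifted and corrected it before going on. No harm showed in the pictures.

In the last wrist view every leaf measured 0.1123–0.1130 m against the frame edge at about 0.113 m, which agrees to within depth noise. The lever pad lies level at 0.119 m, the locked height. In the last scene picture the jar, pencil, tape measure, calliper, pliers and moulding looked undisturbed; I did not re-measure their positions. The robot was clear of everything when I handed in.

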